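Spin-check two caster wheels and bin the one that binds

TASK

Two wheels stand with their mounting plates in a wooden check rack; one spins freely on its axle, the other binds after a few degrees. Try both: twist each wheel on its axle by about an eighth of a turn or more, and leave it as turned. Then put the wheel unit that binds into the blue tray and leave the good one in its pocket of the rack.

Things in the scene. Friction and masses are not known exactly. Their poses are not given: they have to be found in the camera images.
- wheel_a_mid (a point): Black-tyred wheel with orange hub, 48 mm across, 36 mm tall, on a vertical axle over a square steel plate 62x62x14 mm; 61 mm tall in all with the bolt head, about 0.4 kg. The point: wheel centre on the axle, half-way up, 39 mm above the plate's underside, 45 mm above the bench at the start. z is the axle (up); x points to the wheel's white mark and turns with it. Grip the wheel from any side.
- wheel_a (a joint): Angle of this wheel on its axle, rad, 0 at the start, growing anticlockwise seen from above; it stays where it is left. A good wheel turns without limit; a binding one stops dead after about 0.17 rad (10 degrees) either way, and the fingers then slip round it. A light grip of 20 to 30 N is enough to twist it.
- wheel_b_mid (a point): The other wheel unit, of the same looks and sizes, in the other pocket of the rack; point and axes as for wheel_a_mid. Which of the two binds, and which pocket it stands in, must be found out by trying.
- wheel_b (a joint): Angle of the wheel at wheel_b_mid on its axle, as for wheel_a.
- rack: Plywood check rack, fixed to the bench, 100x250x16 mm, long side along its y axis; origin at the centre of its underside, z up. Two square pockets 10 mm deep, 126 mm apart along y, in each of which a wheel's plate stands loose (2 mm of play all round) and cannot turn; lift it straight up by the wheel (40 N of grip holds it).
- reject_tray: Dark blue open plastic tray, fixed to the bench, 130x190x55 mm; its floor, inside about 100x150 mm, is 7 mm above the underside. Origin at the centre of its underside; long side along its y axis, z up.
Things that resemble listed ones, but are neither listed nor needed, are in the scene too. What is shaped like the part that bears wheel_b_mid but purple is not meant.

How it is judged:
On the way:
1. both wheels have been tried in the rack: the free one stands turned by at least 20 degrees, the binding one by at least 4 degrees (in its slack), both still in their pockets ((((value of joint wheel_a above 0.35 rad or value of joint wheel_a below -0.35 rad) and (value of joint wheel_b above 0.07 rad or value of joint wheel_b below -0.07 rad) and value of joint wheel_b between -0.28 and 0.28 rad) or ((value of joint wheel_b above 0.35 rad or value of joint wheel_b below -0.35 rad) and (value of joint wheel_a above 0.07 rad or value of joint wheel_a below -0.07 rad) and value of joint wheel_a between -0.28 and 0.28 rad)) and distance of each of wheel_a_mid, wheel_b_mid from where it was at the start of the episode below 0.015 m), for 0.2 s.
At the end, for the whole second after the job is handed in: The binding wheel (not turned past 16 degrees) is inside the tray, down on its floor: centre within the walls, under 68 mm above the tray's underside. The other, left turned by 20 degrees or more, stands in its rack pocket within 15 mm of its start and 10 degrees of upright ((((value of joint wheel_a above 0.35 rad or value of joint wheel_a below -0.35 rad) and value of joint wheel_b between -0.28 and 0.28 rad and x of wheel_b_mid in the frame of reject_tray between -0.05 and 0.05 m and y of wheel_b_mid in the frame of reject_tray between -0.08 and 0.08 m and z of wheel_b_mid in the frame of reject_tray below 0.068 m and distance of wheel_a_mid from where it was at the start of the episode below 0.015 m and angle between wheel_a_mid's own z axis and vertical below 0.17 rad) or ((value of joint wheel_b above 0.35 rad or value of joint wheel_b below -0.35 rad) and value of joint wheel_a between -0.28 and 0.28 rad and x of wheel_a_mid in the frame of reject_tray between -0.05 and 0.05 m and y of wheel_a_mid in the frame of reject_tray between -0.08 and 0.08 m and z of wheel_a_mid in the frame of reject_tray below 0.068 m and distance of wheel_b_mid from where it was at the start of the episode below 0.015 m and angle between wheel_b_mid's own z axis and vertical below 0.17 rad))); the robot touches nothing.
It also fails if it takes over 48 s, if anything falls off the work surface, if the arm or the gripper's body presses on something with over 40 N, if the wrist force passes 120 N, or if a joint passes its speed limit or range.

ROBOT

A 6-joint arm with a two-finger parallel gripper is mounted at the origin on a cart in front of the work surface, level with it; the furniture and walls round the work are solid. World frame = base frame: x ahead of the robot, y to its left, z up, the work surface at z = 0. Lengths are in m, angles in rad, forces in N, time in s.
With the tool pointing down it reaches from about 0.275 to 0.825 m from the base axis. Payload 4.9 kg.
Tool frame: the origin (TCP) lies midway between the tips of the shut fingers; the grasp point (between the pads) lies 19 mm behind it (bot.grip_depth is the distance from the TCP to the grasp point, in m); y points along the fingers, x is the direction in which the jaws open and shut, and the axes are right-handed (so a half turn about y gives the same grasp; the last joint's range is limited). The gripper opens to 85 mm and grips with 20 to 120 N. Pads are 22 mm wide; open, the fingers measure 114 mm over their backs; the gripper's body (76 mm by 85 mm) begins 54 mm behind the grasp point. The pads swing forward as they close: fully open they stand 13 mm farther back than shut.
Start: joints at [1.156, 0.326, -0.193, 1.052, 0, 1.437], TCP at [0.152, 0.528, 0.231] pointing down, gripper open.
Joint ranges: [-2.65, 2.65], [-0.97, 1.79], [-1.3, 1.35], [-1.93, 2.1], [-1.47, 1.37], [-3.14, 3.14]. Speed limits (rad/s): [2.57, 2.57, 3.14, 3.14, 3.14, 3.14].

INTERFACE

Orientations are given as a unit quaternion [w, x, y, z].
In Python, from cell import bot gives the robot as it stands. Calls block until the motion is done:
- bot.move_pose(position, orientation): joint-space move of the TCP to a pose.
- bot.move_linear(position, speed=0.15, rotation=None, until_force=None): straight line of the TCP; rotation=None keeps the orientation; speed is the mean speed in m/s. With until_force (N) it stops when the force on the tool has changed by that much, and returns True; else False.
- bot.goto_joints(angles): joint-space move.
- bot.set_gripper(opening, grasp_force=None): opening from 0.0 (shut) to 1.0 (fully open); grasp_force is the grip in N (None keeps the last); returns when the fingers have stopped.
- bot.wait(seconds).
- bot.solve_ik(position, orientation): joint angles nearest the present ones, or None.
- bot.camera(name): name is "side" or "top" or "wrist"; returns the picture (480x640x3 uint8, red, green, blue); there is no depth.
- bot.calibration(name): a dict with "mtx" (3x3 intrinsics, pixels), "k1" (the pictures are not rectified: a ray, as slopes to the right and down, at radius r is drawn at 1 + k1 r^2 times it, then the intrinsics apply), "extrinsics" (4x4, takes a point from world to camera coordinates); the wrist camera has in their place "hand_eye" (4x4, takes a point from camera to tool coordinates, whose origin is the TCP and whose axes are the tool frame's). Camera axes: x right, y down, z forward; pixel columns grow to the right and rows downward; lengths in m; the calibration is good to about 2 mm. A picture is of the moment at which its call begins: read the wrist's pose just before it. calibration takes no time and is no camera call.
A pose or a line that the arm cannot do raises bot.PlanningError and nothing moves.
- bot.close_job(): hands the job in, once; it reports no verdict.
Trained networks look in the newest picture that a camera, given by its name, has taken for a name from the list of things; names that differ only in an ending like _2 or _b are one class to them, and where a whole thing is asked for, a point or a joint stands for the part that bears it (a point fixed in the world has none). Each returns a list of dicts, best first, with "confidence" (0 to 1); they miss things now and then, are a little off and sometimes report something else, mostly with a low value. They report only what shows in the picture. A call takes as long as a camera call. They do not tell look-alikes from the thing itself.
- bot.search_frame(camera, thing): "bbox" ([left, top, width, height] in pixels, round what is visible of it).
Readings, each from a call of its own:
- bot.read_clock(): time.
- bot.read_joint_positions(): joint angles.
- bot.read_joint_vel(): joint speeds.
- bot.read_joint_efforts(): joint torques, N m.
- bot.read_position(): TCP position.
- bot.read_tool_rot(): TCP orientation.
- bot.read_ft_force(): force on the tool from outside, world axes, zero at the start.
- bot.read_moment(): the same for the moment, N m.
- bot.read_gripper_width(): opening from 0.0 (shut) to 1.0 (fully open).
Only numpy, scipy, OpenCV 4.12 (cv2) and the standard library are available. Lean on these libraries where they do the work, as an engineer would, in place of code of your own. Each camera call takes 0.05 s, during which the arm holds its last target.

## Working session

There is one attempt and no reset: what is moved stays moved. The work goes in short steps, each a Python script; the robot and the scene stay as the last script left them, time stands still between calls to the robot, and variables do not carry over. Pictures are saved under pics/ and viewed, and the job is handed in when it is done.

```bash
mkdir -p pics; ls; python3 - <<'E'
from cell import bot
import cv2
for n in ["top","side","wrist"]:
    im=bot.camera(n); cv2.imwrite(f"pics/{n}0.png",im[:,:,::-1])
    if n!="wrist":
        for t in ["wheel_a_mid","rack","reject_tray"]:
            print(n,t,[(d['bbox'],round(d['confidence'],2)) for d in bot.search_frame(n,t)])
print(bot.read_clock(),bot.read_tool_rot(),bot.calibration("top"))
E
```

```text
pics
top wheel_a_mid [([342.8, 258.4, 23.7, 25.7], 0.89)]
top rack [([314.9, 243.2, 134.3, 69.1], 0.69)]
top reject_tray [([176.7, 234.4, 108.9, 74.0], 0.64)]
side wheel_a_mid [([272.2, 247.6, 33.7, 35.5], 0.73)]
side rack [([251.4, 254.8, 74.6, 131.1], 0.68)]
side reject_tray [([234.4, 152.6, 72.5, 77.4], 0.74)]
0.45 [-0.56503406  0.56507047  0.42507885 -0.42513509] {'mtx': array([[463.9610253 ,   0.        , 322.37417009],
       [  0.        , 463.9610253 , 238.67343375],
       [  0.        ,   0.        ,   1.        ]]), 'k1': -0.11367184234044012, 'extrinsics': array([[ 0.01151031, -0.99987846, -0.01051593,  0.19787935],
       [-0.99612201, -0.0105484 , -0.08734805,  0.53450266],
       [ 0.0872265 ,  0.01148056, -0.99612235,  0.85331904],
       [ 0.        ,  0.        ,  0.        ,  1.        ]])}
```

View pics/top0.png

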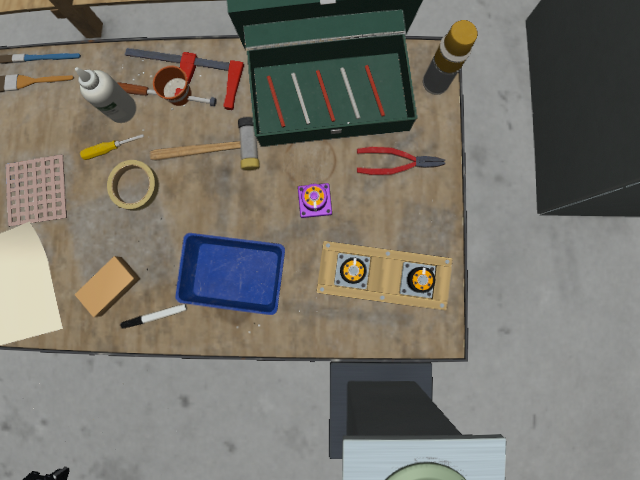

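View pics/side0.png

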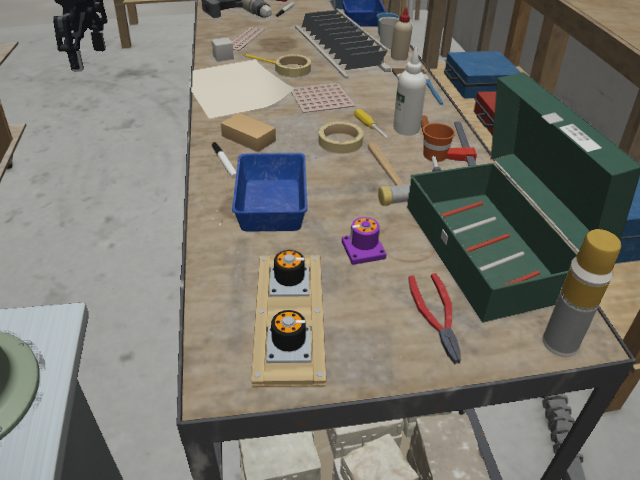

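View pics/wrist0.png

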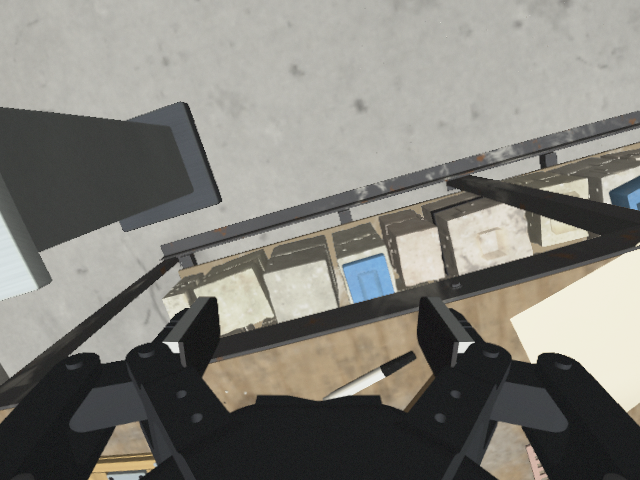

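The top view shows the rack wheels at about (353,269) and (423,279), the tray at (231,273), and the purple decoy at (315,198). Next I'll measure positions.

```bash
cat > h.py <<'E'
import numpy as np, cv2
from scipy.spatial.transform import Rotation as R
def ray(cal,px):
    K=cal["mtx"]; d=np.array([cal["k1"],0,0,0,0],float)
    x=cv2.undistortPoints(np.array([[px]],float),K,d)[0,0]
    E=cal["extrinsics"]; Rm=E[:3,:3]; o=-Rm.T@E[:3,3]
    v=Rm.T@np.array([x[0],x[1],1]); return o,v/np.linalg.norm(v)
def atz(cal,px,z):
    o,v=ray(cal,px); return o+v*(z-o[2])/v[2]
def tri(a,b):
    o1,v1=a;o2,v2=b
    s=np.linalg.lstsq(np.stack([v1,-v2],1),o2-o1,rcond=None)[0]
    p,q=o1+s[0]*v1,o2+s[1]*v2
    return (p+q)/2,np.linalg.norm(p-q)
def quat(yaw): # tool down, tool x (jaw dir) at yaw in world
    x=np.array([np.cos(yaw),np.sin(yaw),0]);z=np.array([0,0,-1.])
    m=np.stack([x,np.cross(z,x),z],1)
    q=R.from_matrix(m).as_quat(); return np.array([q[3],q[0],q[1],q[2]])
E
python3 - <<'E'
from cell import bot
from h import *
cals={n:bot.calibration(n) for n in("top","side")}
P={}
for n in cals:
    im=cv2.imread(f"pics/{n}0.png"); hsv=cv2.cvtColor(im,cv2.COLOR_BGR2HSV)
    m=cv2.inRange(hsv,(10,200,180),(25,255,255))
    m=cv2.morphologyEx(m,cv2.MORPH_CLOSE,np.ones((7,7)))
    k,_,st,c=cv2.connectedComponentsWithStats(m)
    for i in range(1,k):
        if st[i,4]>150: print(n,st[i],c[i])
    x0,y0,w,h=(300,180,160,140) if n=="top" else (220,220,130,180)
    cv2.imwrite(f"pics/{n}z.png",cv2.resize(im[y0:y0+h,x0:x0+w],None,fx=5 if n=="top" else 3.3,fy=5 if n=="top" else 3.3,interpolation=cv2.INTER_CUBIC)[:600])
# tray & rack corners at rim heights (eyeballed)
t=cals["top"]
for px in[(180,235),(284,244),(276,312),(179,302)]: print("tray rim",atz(t,px,.055).round(3))
for px in[(322,243),(452,258),(446,307),(318,292)]: print("rack",atz(t,px,.016).round(3))
print(R.from_quat(np.roll(bot.read_tool_rot(),-1)).as_matrix().round(3))
E
```

```text
top [305 187  18  18 151] [313.55629139 196.0397351 ]
top [344 261  20  20 187] [353.07486631 270.17647059]
top [413 270  20  20 203] [421.93596059 279.46305419]
side [278 251  23  16 172] [288.45348837 259.11046512]
side [275 312  26  20 282] [287.92553191 322.07801418]
tray rim [0.534 0.467 0.055]
tray rim [0.519 0.273 0.055]
tray rim [0.396 0.286 0.055]
tray rim [0.41  0.465 0.055]
rack [0.525 0.204 0.016]
rack [ 0.498 -0.045  0.016]
rack [ 0.405 -0.033  0.016]
rack [0.432 0.211 0.016]
[[ 0.277 -0.    -0.961]
 [ 0.961 -0.     0.277]
 [-0.    -1.     0.   ]]
```

View pics/topz.png

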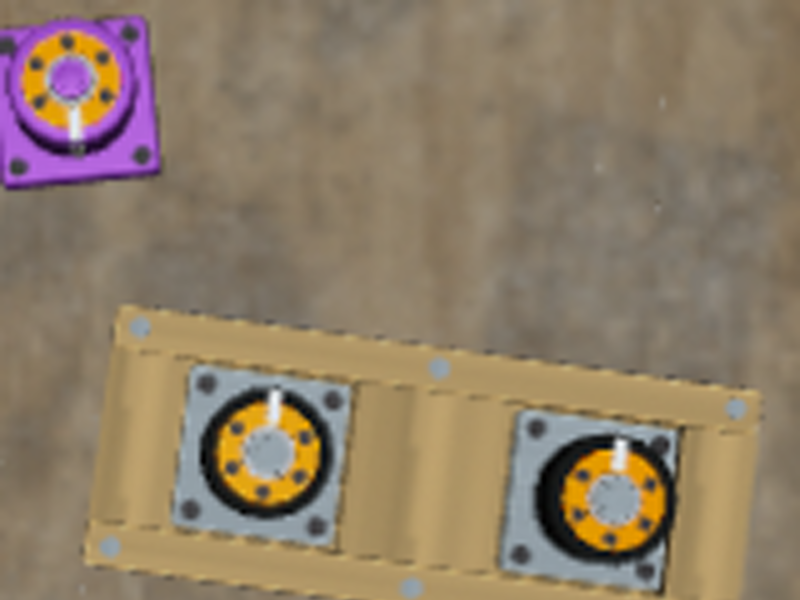

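View pics/sidez.png

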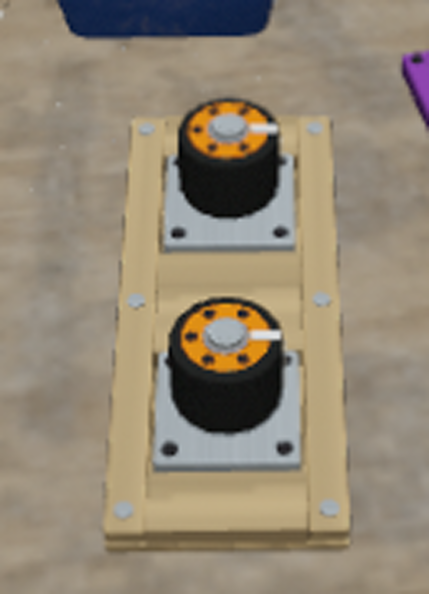

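```bash
python3 - <<'E'
s=open('h.py').read()
i=s.index("def quat")
s=s[:i]+'''def quat(yaw): # fingers (tool y) down, tool x (jaw dir) at yaw in world
    x=np.array([np.cos(yaw),np.sin(yaw),0]);y=np.array([0,0,-1.])
    q=R.from_matrix(np.stack([x,y,np.cross(x,y)],1)).as_quat(); return np.array([q[3],q[0],q[1],q[2]])
'''
open('h.py','w').write(s)
E
python3 - <<'E'
from cell import bot
from h import *
t,s=bot.calibration("top"),bot.calibration("side")
W=[]
for a,b in[((353.6,270.6),(289.4,258.2)),((422.8,279.6),(288.2,320.9))]:
    p,e=tri(ray(t,a),ray(s,b)); W.append(p); print(p.round(4),round(e,4),atz(t,a,.066).round(4),atz(s,b,.066).round(4))
print(np.linalg.norm(W[0]-W[1]), np.arctan2(*(W[0]-W[1])[[1,0]]))
P=np.array([(.4657,0),(.45,.1)])
for p in W:
  for yaw in np.arange(-3,3.2,.25):
    j=bot.solve_ik([p[0],p[1],.035],quat(yaw))
    print(round(yaw,2),None if j is None else np.round(j,2))
E
```

```text
[0.4738 0.1464 0.0641] 0.0038 [0.4718 0.1467 0.066 ] [0.4754 0.1442 0.066 ]
[0.458  0.0216 0.0638] 0.0024 [0.4568 0.0222 0.066 ] [0.459  0.0196 0.066 ]
0.12580059337211585 1.4453857789322317
-3.0 [ 0.15  0.46 -0.58  0.53  0.   -1.56]
-2.75 [ 0.15  0.46 -0.58  0.53  0.   -1.81]
-2.5 [ 0.15  0.46 -0.58  0.53  0.   -2.06]
-2.25 [ 0.15  0.46 -0.58  0.53  0.   -2.31]
-2.0 [ 0.15  0.46 -0.58  0.53  0.   -2.56]
-1.75 [ 0.15  0.46 -0.58  0.53  0.   -2.81]
-1.5 [ 0.15  0.46 -0.58  0.53  0.   -3.06]
-1.25 [ 0.15  0.46 -0.58  0.53  0.    2.97]
-1.0 [ 0.15  0.46 -0.58  0.53  0.    2.72]
-0.75 [ 0.15  0.46 -0.58  0.53  0.    2.47]
-0.5 [ 0.15  0.46 -0.58  0.53  0.    2.22]
-0.25 [ 0.15  0.46 -0.58  0.53  0.    1.97]
0.0 [ 0.15  0.46 -0.58  0.53  0.    1.72]
0.25 [ 0.15  0.46 -0.58  0.53  0.    1.47]
0.5 [ 0.15  0.46 -0.58  0.53  0.    1.22]
0.75 [ 0.15  0.46 -0.58  0.53  0.    0.97]
1.0 [ 0.15  0.46 -0.58  0.53  0.    0.72]
1.25 [ 0.15  0.46 -0.58  0.53  0.    0.47]
1.5 [ 0.15  0.46 -0.58  0.53  0.    0.22]
1.75 [ 0.15  0.46 -0.58  0.53  0.   -0.03]
2.0 [ 0.15  0.46 -0.58  0.53  0.   -0.28]
2.25 
[... 538 characters left out ...]
0.49  0.    2.46]
-0.75 [-0.11  0.41 -0.67  0.49  0.    2.21]
-0.5 [-0.11  0.41 -0.67  0.49  0.    1.96]
-0.25 [-0.11  0.41 -0.67  0.49  0.    1.71]
0.0 [-0.11  0.41 -0.67  0.49  0.    1.46]
0.25 [-0.11  0.41 -0.67  0.49  0.    1.21]
0.5 [-0.11  0.41 -0.67  0.49  0.    0.96]
0.75 [-0.11  0.41 -0.67  0.49  0.    0.71]
1.0 [-0.11  0.41 -0.67  0.49  0.    0.46]
1.25 [-0.11  0.41 -0.67  0.49  0.    0.21]
1.5 [-0.11  0.41 -0.67  0.49  0.   -0.04]
1.75 [-0.11  0.41 -0.67  0.49  0.   -0.29]
2.0 [-0.11  0.41 -0.67  0.49  0.   -0.54]
2.25 [-0.11  0.41 -0.67  0.49  0.   -0.79]
2.5 [-0.11  0.41 -0.67  0.49  0.   -1.04]
2.75 [-0.11  0.41 -0.67  0.49  0.   -1.29]
3.0 [-0.11  0.41 -0.67  0.49  0.   -1.54]
```

```bash
python3 - <<'E'
from cell import bot
from h import *
bot.set_gripper(1.0,25)
bot.move_pose([.4738,.1464,.15],quat(.95))
print(bot.read_clock())
p=bot.read_position();q=bot.read_tool_rot()
im=bot.camera("wrist");cv2.imwrite("pics/w1.png",im[:,:,::-1])
c=bot.calibration("wrist");print(p,q,c["hand_eye"].round(3))
T=np.eye(4);T[:3,:3]=R.from_quat(np.roll(q,-1)).as_matrix();T[:3,3]=p
c["extrinsics"]=np.linalg.inv(T@c["hand_eye"])
def proj(X):
    v=c["extrinsics"]@np.r_[X,1]; r=v[:2]/v[2]; r=r*(1+c["k1"]*(r@r)); return c["mtx"][:2,:2]@r+c["mtx"][:2,2]
for X in[(.4738,.1464,.065),(.458,.0216,.065)]: print(proj(X))
np.save("E1.npy",c["extrinsics"])
E
```

```text
2.5
[0.47373989 0.14716732 0.1501775 ] [ 0.62868153 -0.62855762 -0.32392947  0.32364262] [[ 1.    -0.     0.001  0.   ]
 [-0.001 -0.276  0.961 -0.142]
 [-0.    -0.961 -0.276  0.071]
 [ 0.     0.     0.     1.   ]]
[316.36367424 250.52755112]
[172.0245734  324.66489152]
```

View pics/w1.png

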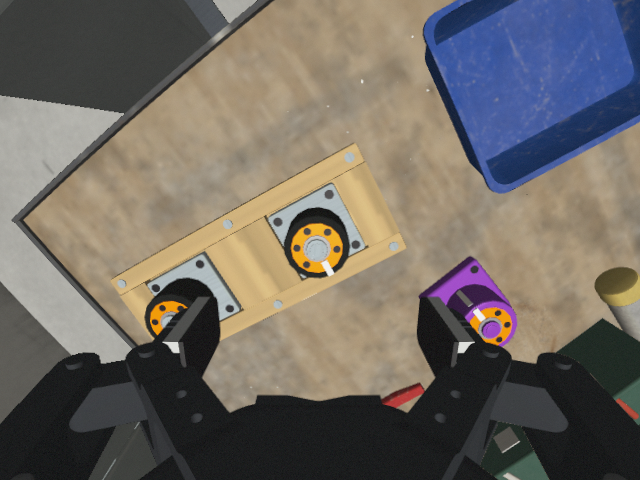

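The first bolt is at (316,250), against a prediction of (316.4,250.5), so the estimate holds. Now I'll twist the first wheel.

```bash
cat >> h.py <<'E'
def twist(bot,p,y0=.95,y1=1.95,z=.030):
    bot.move_linear([p[0],p[1],z],speed=.12,until_force=15)
    print("down",bot.read_position().round(4))
    bot.set_gripper(0.0,25)
    print("w",bot.read_gripper_width(),bot.read_ft_force().round(1),bot.read_moment().round(2))
    n=2
    for k in range(1,n+1):
        bot.move_pose([p[0],p[1],z],quat(y0+(y1-y0)*k/n))
        print("F",bot.read_ft_force().round(1),"M",bot.read_moment().round(2))
    bot.set_gripper(1.0)
    bot.move_linear([p[0],p[1],.14],speed=.2)
    print("clock",bot.read_clock())
E
python3 - <<'E'
from cell import bot
from h import *
twist(bot,(.4738,.1464))
im=bot.camera("wrist");cv2.imwrite("pics/w2.png",im[:,:,::-1])
E
```

```text
down [0.4744 0.1465 0.0306]
w 0.5596378699212804 [-1.6 -1.7  6.7] [-0.32  0.33 -0.03]
F [-1.6 -0.9  4.6] M [-0.17  0.21  0.01]
F [-1.5  0.9  5.3] M [ 0.02  0.25 -0.01]
clock 6.4
```

View pics/w2.png

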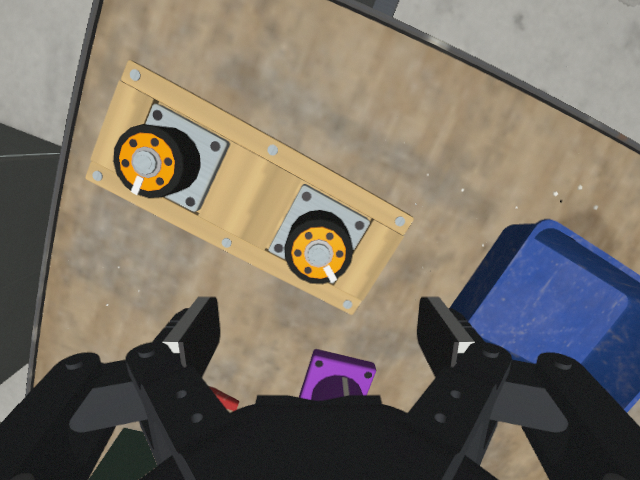

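The first wheel's mark kept its place in the rotated wrist picture (at 330,275), so the wheel turned about 57° with the gripper. It's the free one. The other wheel's mark has moved relative to it. Now I'll try the second wheel.

```bash
python3 - <<'E'
from cell import bot
from h import *
bot.move_pose([.458,.0216,.14],quat(.95))
twist(bot,(.458,.0216))
im=bot.camera("wrist");cv2.imwrite("pics/w3.png",im[:,:,::-1])
im=bot.camera("side");cv2.imwrite("pics/s3.png",cv2.resize(im[220:400,220:350,::-1],None,fx=3.3,fy=3.3,interpolation=cv2.INTER_CUBIC))
E
```

```text
down [0.4585 0.0217 0.0305]
w 0.5488500917457733 [-1.7 -1.4  5.5] [-0.31  0.39  0.03]
F [-2.  -3.2  5. ] M [-0.4   0.35 -0.47]
F [-0.5 -2.1  2.2] M [-0.32  0.06 -0.7 ]
clock 10.95
```

View pics/w3.png

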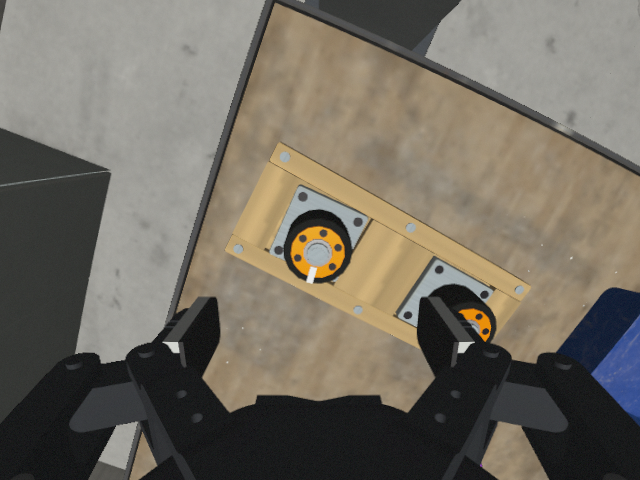

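View pics/s3.png

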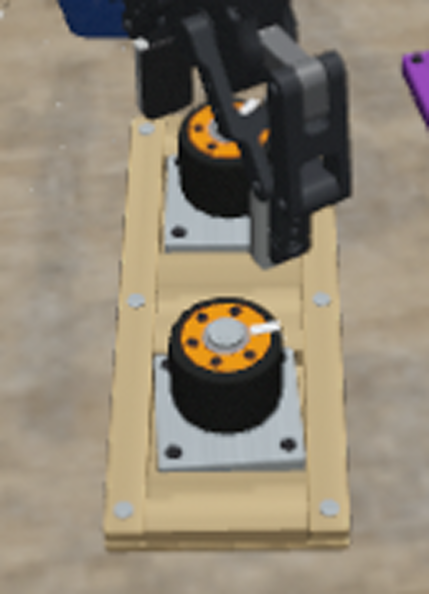

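Wheel B gave a moment of 0.7 N m, so it binds. I'll measure its mark angle before lifting.

```bash
python3 - <<'E'
from cell import bot
from h import *
c=bot.calibration("wrist");q=bot.read_tool_rot()
T=np.eye(4);T[:3,:3]=R.from_quat(np.roll(q,-1)).as_matrix();T[:3,3]=bot.read_position()
c["extrinsics"]=np.linalg.inv(T@c["hand_eye"])
t=bot.calibration("top")
def ang(c,b,m,zb=.065):
    d=atz(c,m,.063)-atz(c,b,.067);return np.degrees(np.arctan2(d[1],d[0]))
def mark(f,box):
    im=cv2.imread(f);x,y,w,h=box;s=im[y:y+h,x:x+w].min(2)
    ys,xs=np.where(s>215);return x+xs.mean(),y+ys.mean(),len(xs)
m0=mark("pics/top0.png",(412,264,22,12)); m1=mark("pics/w3.png",(300,262,25,25))
print(m0,m1)
print("before",ang(t,(422.8,279.6),m0[:2]),"after",ang(c,(317,252),m1[:2]))
print(atz(c,(317,252),.067))
# A, after, via w1->initial
mA=mark("pics/top0.png",(344,255,20,11));print(ang(t,(353.6,270.6),mA[:2]))
E
```

```text
(np.float64(423.57142857142856), np.float64(270.57142857142856), 7) (np.float64(311.09638554216866), np.float64(274.6385542168675), 83)
before -7.993381602278187 after 8.652749582963192
[0.45483264 0.02141621 0.067     ]
-5.444861321148606
```

Wheel B turned about 10–16° and is held at its stop. Now I'll carry it to the tray.

```bash
python3 - <<'E'
from cell import bot
from h import *
t=bot.calibration("top")
bot.move_pose([.4575,.0216,.14],quat(1.47))
bot.move_linear([.4575,.0216,.030],speed=.12,until_force=15)
bot.set_gripper(0.0,50)
print(bot.read_gripper_width(),bot.read_ft_force().round(1))
bot.move_linear([.4575,.0216,.16],speed=.1)
print(bot.read_gripper_width(),bot.read_ft_force().round(1))
im=bot.camera("side");cv2.imwrite("pics/s4.png",im[:,:,::-1])
bot.move_linear([.465,.373,.16],speed=.2)
print(bot.read_clock(),bot.read_position(),bot.read_gripper_width())
im=bot.camera("wrist");cv2.imwrite("pics/w5.png",im[:,:,::-1])
im=bot.camera("side");cv2.imwrite("pics/s5.png",im[:,:,::-1])
E
```

```text
0.5528918546471201 [-1.2 -1.4  6.2]
0.5453561715940021 [ 0.5 -0.3 -3.7]
16.5 [0.46506437 0.37213625 0.1599924 ] 0.5486177658133493
```

View pics/w5.png

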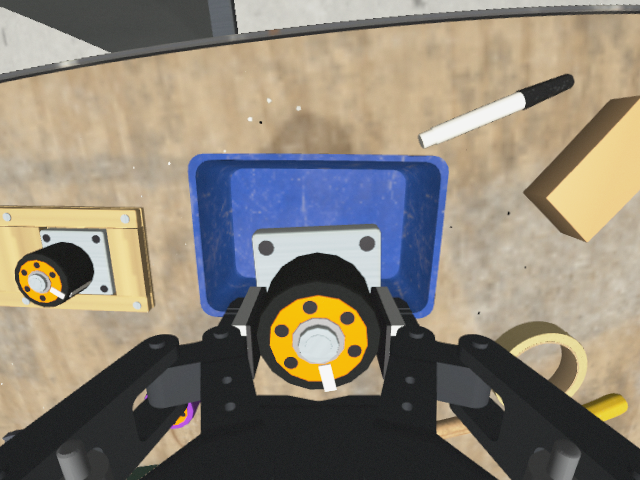

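View pics/s5.png

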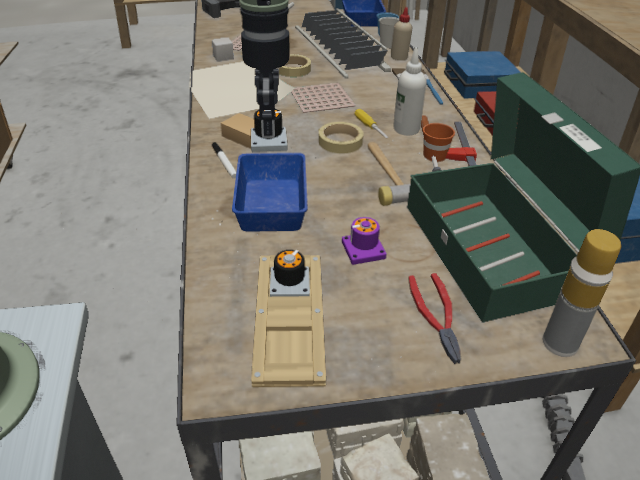

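The wheel is held above the tray, and the rack's near pocket is empty. I'll check the tray centre in the wrist view before lowering.

```bash
python3 - <<'E'
from cell import bot
from h import *
c=bot.calibration("wrist")
T=np.eye(4);T[:3,:3]=R.from_quat(np.roll(bot.read_tool_rot(),-1)).as_matrix();T[:3,3]=bot.read_position()
c["extrinsics"]=np.linalg.inv(T@c["hand_eye"])
P=[atz(c,p,.055) for p in[(190,156),(448,157),(435,316),(203,314)]];print(np.round(P,3))
s=bot.calibration("side")
print(np.round([atz(s,p,.055) for p in[(235,155),(306,155),(307,212),(234,208)]],3))
E
```

```text
[[0.392 0.288 0.055]
 [0.412 0.473 0.055]
 [0.538 0.462 0.055]
 [0.517 0.273 0.055]]
[[0.406 0.466 0.055]
 [0.544 0.448 0.055]
 [0.52  0.268 0.055]
 [0.397 0.296 0.055]]
```

All three cameras put the tray centre at about (.465,.372), so I'll lower.

```bash
python3 - <<'E'
from cell import bot
from h import *
bot.move_linear([.465,.372,.045],speed=.15)
print(bot.move_linear([.465,.372,.029],speed=.03,until_force=4),bot.read_position(),bot.read_ft_force().round(1))
bot.set_gripper(0.85)
bot.move_linear([.465,.372,.17],speed=.15)
bot.set_gripper(1.0)
bot.move_linear([.40,.20,.26],speed=.25)
print(bot.read_clock())
bot.goto_joints([-1.2,.326,-.193,1.052,0,1.437]) if False else None
for n in("top","side","wrist"):
    im=bot.camera(n);cv2.imwrite(f"pics/{n}6.png",im[:,:,::-1])
E
```

```text
True [0.46557282 0.37198255 0.03074653] [ 1.2 -1.6  5.2]
20.725
```

View pics/side6.png

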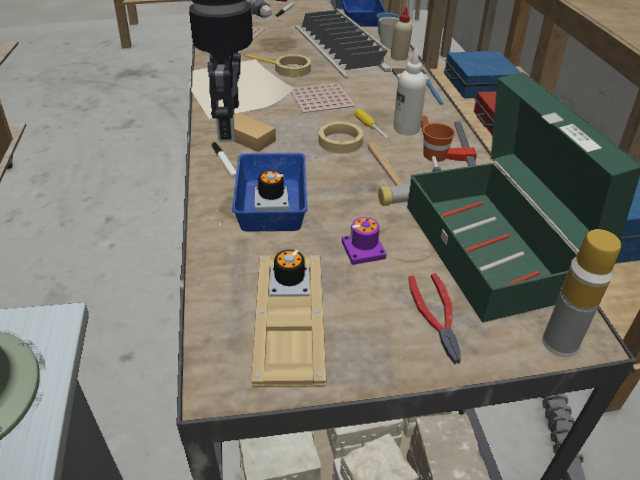

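View pics/wrist6.png

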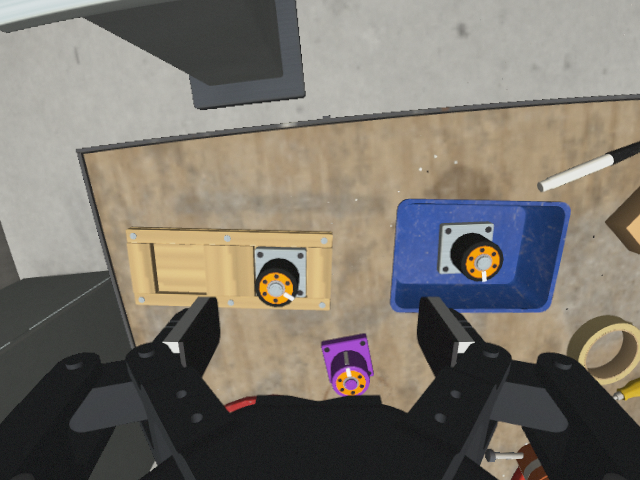

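View pics/top6.png

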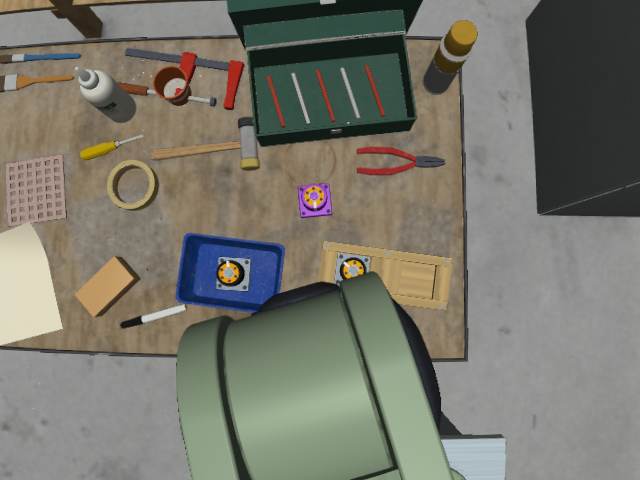

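The binding wheel stands flat in the tray. The good wheel is upright in its pocket with its mark turned about 50°. The gripper is clear of everything, so I'll hand in.

```bash
python3 -c "
from cell import bot
bot.close_job()"
```

```text
the job is handed in; nothing more can be done
```

I tried both wheels in the rack, put the binding one in the blue tray and left the good one in its pocket. The job is handed in at about 21 s of the 48 s.

- **Good wheel (far pocket, at about x 0.474, y 0.146):** it followed the full 57° twist with almost no moment, which means it spins freely. In the last pictures it stands in its pocket, still turned, by about 50° by eye.
- **Binding wheel (near pocket, at about x 0.458, y 0.022):** it stopped after a few degrees, with the moment rising to 0.7 N m while the fingers slipped round it. From the pictures I measured a turn of about 16°. That is rougher than the 10° stop given, because the before and after angles came from different cameras.
- **Placing:** I lowered the binding wheel near the middle of the tray until it touched the floor. The last pictures from all three cameras show it standing flat there.
- **Final state:** the gripper was open and well above everything when I handed in. No check failed. The 16° reading was the only number that didn't match closely.

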